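Index the phone-repair turntable to its next slot

TASK

Bring the opened phone round for the next repair step: press the spring plunger's cap down to free the turntable, turn the table counterclockwise (seen from above) to the very next slot and no farther, and let the plunger spring fully up into that slot so that the table is locked. Only press and push, with modest force: squeeze nothing and lift nothing, leave the phone lying in its cradle and leave the other things on the bench where they are.

Things in the scene. Friction and masses are not known exactly. Their poses are not given: they have to be found in the camera images.
- holder: the rotary work holder, bolted to the bench: a 220 x 220 x 12 mm grey foot plate carrying a fixed horizontal index plate (about 110 mm radius, top 42 mm above the bench) with eight open slots in its rim, every 45 degrees. Origin: centre of the foot's underside, on the vertical turning axis; z up
- turntable (a joint): turning angle of the steel turntable (170 mm disc, top 58 mm above the bench) about the vertical axis through holder, rad; 0 at the start slot, grows counterclockwise seen from above; the next slot is at +0.785. An arm on its rim carries the plunger and the push post. It stays where it is left (1 to 2 N pushed at the post turns it when it is unlocked); locked in a slot it has about 0.03 rad of play each way
- plunger (a joint): how far the plunger is pressed down, m: 0 fully up (key in a slot: locked), 0.014 at the bottom stop. The spring pushes back with about 5 N at the top and 8.5 N at the bottom. From about 0.008 on, the key is below the index plate and the table is free; once the table is turned about 0.1 rad or more off the slot, the plate holds the plunger down at about 0.007 even if the cap is let go, and the plunger snaps up by itself when the table comes to the next slot
- cap (a point): centre of the flat top of the plunger's cap: a dark round steel disc 34 mm across and 10 mm thick, 130 mm from the turning axis, its top 86 mm above the bench when up. The cap rides on the turntable. Axes: x points radially outward from the turning axis, y along the counterclockwise turning direction, z up
- post (a point): top edge centre of the near face of the push post: an upright steel lug standing on the turntable's arm just beyond the cap on its counterclockwise side (34 mm wide radially, 9 mm thick, top 105 mm above the bench, 19 mm above the raised cap). Its face stands 23 mm from the cap's centre and looks back over the cap; pushing this face turns the table counterclockwise. Same axes as cap: the lug lies on the +y side of this point
- table_centre (a point): centre of the turntable's top, 58 mm above the bench, on the turning axis; turns with the table. Same axes as cap
- phone: opened phone, 144 x 71 x 9 mm, lying loose between low black lugs (12 mm high) in the middle of the turntable. Origin: centre of its underside; x along its length
- tweezers: steel tweezers, 125 mm long, lying beside the holder; leave alone
- flux_tin: round tin, 60 mm across, 24 mm high, beside the holder; leave alone
- wire_spool: small spool, 48 mm across, 36 mm high, beside the holder; leave alone
- cleaner: small bottle, 34 mm across, 85 mm high, beside the holder; leave alone
- parts_tray: black divided tray, 200 x 140 x 35 mm; leave alone
- driver: screwdriver, 160 mm long, lying; leave alone
- back_cover: phone back cover, 146 x 73 x 6 mm, lying; leave alone

How it is judged:
By the outcome, as a careful person would: the job done as asked, in the order asked, and still so for the second after the job is handed in, with the robot touching nothing.
It also fails if it takes over 40 s, if anything falls off the work surface, if the arm or the gripper's body presses on something with over 40 N, if the wrist force passes 120 N, or if a joint passes its speed limit or range.

ROBOT

A 6-joint arm with a two-finger parallel gripper is mounted at the origin on the work surface. World frame = base frame: x ahead of the robot, y to its left, z up, the work surface at z = 0. Lengths are in m, angles in rad, forces in N, time in s.
With the tool pointing down it reaches from about 0.35 to 0.975 m from the base axis. Payload 4.9 kg.
Tool frame: the origin (TCP) lies midway between the tips of the shut fingers; the grasp point (between the pads) lies 19 mm behind it; z points along the fingers, y is the line along which they close (so a half turn about z gives the same grasp; the last joint's range is limited). The gripper opens to 85 mm and grips with 20 to 120 N. Pads are 22 mm wide; open, the fingers measure 114 mm over their backs; the gripper's body (76 mm by 85 mm) begins 54 mm behind the grasp point. The pads swing forward as they close: fully open they stand 13 mm farther back than shut.
Start: joints at [-0.119, 0.053, 1.613, -0, 1.476, -0.119], TCP at [0.625, 0, 0.231] pointing down, gripper open.
Joint ranges: [-3.01, 3.01], [-1.01, 2.22], [0.06, 2.58], [-1.02, 4.17], [0.09, 2.62], [-3.14, 3.14]. Speed limits (rad/s): [2.57, 2.57, 3.14, 3.14, 3.14, 3.14].

INTERFACE

Orientations are given as a unit quaternion [w, x, y, z].
In Python, from plant import state, grab_frame, camera_info, job_done, spot_in, masks_of, pinpoint gives the robot as it stands.
- The arm moves only by the shell command python3 -m handwheel 'ROWS' [OPENING]. ROWS is JSON, a list that holds one entry, the list of rows, each a list of 6 numbers: the shift along the world's x, y, z in m, then the turn, a rotation vector about the world's x, y, z in degrees. In form: [[[tx, ty, tz, ax, ay, az], ...]]. A call has 1 to 20 rows; each row shifts and turns the commanded pose from where the row before left it; what a row does not reach is not made up. A row lasts 1/12 s, in which the tool goes at most 41.7 mm and 7.16 degrees, less where a joint would pass 70% of its speed; a pose out of reach is approached as far as the arm can. A call is refused whole if a number of a shift passes 0.0417 or a number of a turn 7.16, either way. A call with a gripper value outside its range is refused whole. OPENING is the opening, from 0 (shut) to 1 (fully open), set as the call begins (- or left out, the last holds). The fingers move at their own pace and stop on an object; the grip force is fixed at half the most. Time passes only in rows, so rows that do not move let the fingers close. It gives the time, the measured TCP pose, the force, the opening and the grip force at its end, in the units of the state.
- state(): the state, without advancing time (a new reading comes with each control period).
- grab_frame(name): name is "scene" or "side" or "wrist"; returns (picture, depth): 400x640x3 uint8, blue, green, red; 400x640 float32, m along the optical axis (not along the pixel's ray), 0 where there is no reading.
- camera_info(name): a dict with "fx", "fy", "cx", "cy" (pixels), "distortion" ([k1, k2, p1, p2, k3] as OpenCV has them; the pictures are not rectified), "T" (4x4, takes a point from camera to world coordinates). Camera axes: x right, y up, looking along -z (the intrinsics and any distortion apply to the point x, -y, -z); pixel columns grow to the right and rows downward; lengths in m; the calibration is good to about 2 mm. A picture is of the moment at which its call begins: read the wrist's pose just before it. camera_info takes no time and is no camera call; for the wrist camera it gives the pose at the moment of the call.
- job_done(): hands the job in; it is judged then, once.
Trained networks look in the newest picture that a camera, given by its name, has taken for a name from the list of things; names that differ only in an ending like _2 or _b are one class to them, and where a whole thing is asked for, a point or a joint stands for the part that bears it (a point fixed in the world has none). Each returns a list of dicts, best first, with "conf" (0 to 1); they miss things now and then, are a little off and sometimes report something else, mostly with a low value. They report only what shows in the picture. A call takes as long as a camera call.
- spot_in(camera, thing): "box" ([left, top, width, height] in pixels, round what is visible of it).
- masks_of(camera, thing): "region" (400x640 bool, what is visible of it) and "box" ([left, top, width, height] in pixels, round what is visible of it).
- pinpoint(camera, thing): "position" ([column, row] in pixels: a listed point, or the origin of a listed thing).
The state is a dict: "time": time; "joint_pos": joint angles; "joint_vel": joint speeds; "joint_efforts": joint torques, N m; "tool_pos": TCP position; "tool_rot": TCP orientation; "contact_force": force on the tool from outside, world axes, zero at the start; "ft_torque": the same for the moment, N m; "gripper_width": opening from 0.0 (shut) to 1.0 (fully open); "grasp_force": force on a finger pad.
Only numpy, scipy, OpenCV 4.12 (cv2) and the standard library are available. Lean on these libraries where they do the work, as an engineer would, in place of code of your own. Each camera call takes 0.05 s, during which the arm holds its last target. There are 200 camera calls.

## Working session

There is one attempt and no reset: what is moved stays moved. The work goes in short steps, Python scripts to look and compute and a shell command to move; the robot and the scene stay as the last step left them, time stands still between calls to the robot, and variables do not carry over. Pictures are saved under pics/ and viewed, at most 10 in all, crops included, and the job is handed in when it is done.

```bash
mkdir -p pics; cat > h.py <<'E'
import numpy as np, cv2
from plant import *
def ray(cam,px):
    c=camera_info(cam); K=np.array([[c['fx'],0,c['cx']],[0,c['fy'],c['cy']],[0,0,1]])
    u=cv2.undistortPoints(np.array([[px]],float),K,np.array(c['distortion'],float))[0,0]
    T=np.array(c['T']); return T[:3,3],T[:3,:3]@np.array([u[0],-u[1],-1.])
def atz(cam,px,z):
    o,d=ray(cam,px); return o+d*(z-o[2])/d[2]
def proj(cam,P):
    c=camera_info(cam); K=np.array([[c['fx'],0,c['cx']],[0,c['fy'],c['cy']],[0,0,1]])
    T=np.array(c['T']); p=T[:3,:3].T@(np.array(P)-T[:3,3]); p=p*[1,-1,-1]
    return cv2.projectPoints(p[None],np.zeros(3),np.zeros(3),K,np.array(c['distortion'],float))[0].ravel()
E
python3 - <<'E'
from h import *
np.set_printoptions(precision=4,suppress=True)
Z=dict(holder=0,cap=.086,post=.105,table_centre=.058)
for c in ['scene','side','wrist']:
    im,d=grab_frame(c); cv2.imwrite(f'pics/{c}0.png',im)
    print(c,np.array(camera_info(c)['T'])[:3,3])
    for t,z in Z.items():
        for r in pinpoint(c,t)[:2]: print(c,t,round(r['conf'],2),np.round(r['position'],1),atz(c,r['position'],z))
print(state())
E
```

```text
scene [ 1.1149 -0.549   1.4002]
scene holder 0.98 [291.  242.5] [ 0.5935 -0.1782  0.    ]
scene cap 0.48 [300.9 196.8] [ 0.5208 -0.0653  0.086 ]
scene post 0.6 [293.5 191.2] [ 0.4964 -0.0761  0.105 ]
scene table_centre 0.75 [296.9 234. ] [ 0.6051 -0.1591  0.058 ]
side [ 0.1367 -0.8596  1.0207]
side holder 0.62 [353.8 234.1] [ 0.5988 -0.1697  0.    ]
side cap 0.5 [318.4 203.5] [ 0.5206 -0.0526  0.086 ]
side post 0.94 [313.3 209.9] [ 0.4843 -0.0874  0.105 ]
side table_centre 0.81 [352.9 222.7] [ 0.5952 -0.1645  0.058 ]
wrist [0.6247 0.0678 0.3741]
wrist holder 0.88 [300.3 295.7] [ 0.6012 -0.1626  0.    ]
wrist holder 0.73 [298.9 326.2] [ 0.5988 -0.2064  0.    ]
wrist cap 0.7 [198.7 252.5] [ 0.5139 -0.065   0.086 ]
wrist post 0.83 [176.4 280.5] [ 0.4991 -0.0831  0.105 ]
{'time': 0.75, 'joint_pos': array([-0.119 ,  0.0527,  1.6129, -0.    ,  1.476 , -0.119 ]), 'joint_vel': array([ 0.    , -0.0003, -0.0014,  0.0025,  0.0025, -0.001 ]), 'joint_efforts': array([  0.0001, -39.3604, -37.0413,  -0.    ,   0.0003,  -0.    ]), 'tool_pos': array([ 0.625 , -0.    ,  0.2313]), 'tool_rot': array([0.    , 0.7071, 0.7071, 0.    ]), 'contact_force': array([-0.2067, -0.5048,  0.6199]), 'ft_torque': array([ 0.0024, -0.0255,  0.0159]), 'grasp_force': 0.0, 'gripper_width': 1.0015199021813694}
```

```bash
python3 - <<'E'
import cv2
w=cv2.imread('pics/wrist0.png');s=cv2.imread('pics/side0.png')[120:320,220:480]
cv2.imwrite('pics/s1.png',cv2.resize(s,None,fx=3,fy=3,interpolation=2))
E
```

```text
(no output)
```

View pics/wrist0.png

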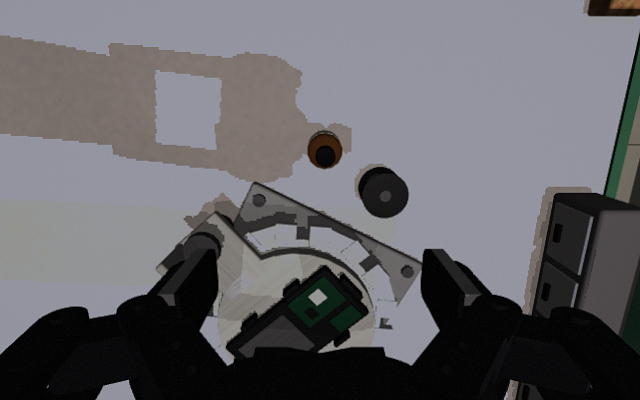

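View pics/s1.png

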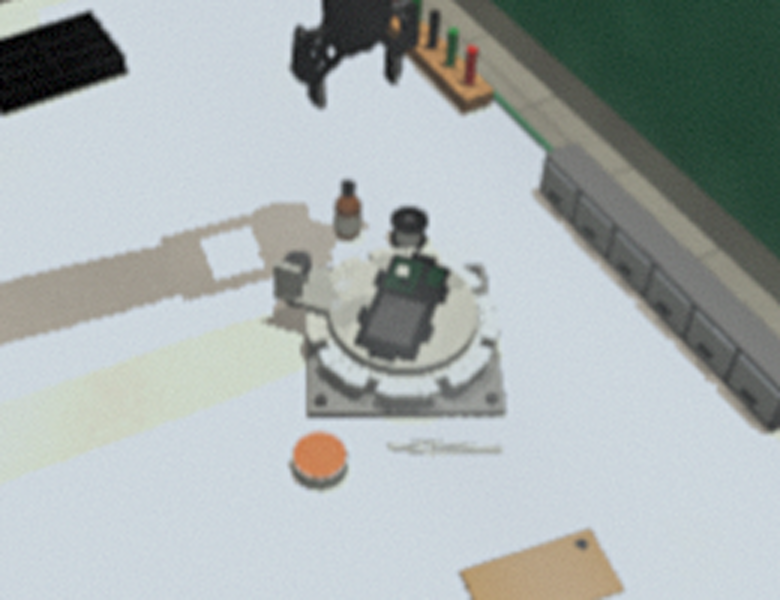

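The wrist picture shows the cap at about (203,245) with the post at its lower left, about (180,270). Cleaner and spool stand clear at (325,150) and (383,192). The axis is at about (0.598, -0.166) and the cap at about (0.518, -0.061), a bearing of 127°. I'll shut the fingers, turn the tool so its x axis is tangential, and hover over the cap.

```bash
python3 -m handwheel '[[[-0.0125,-0.006,-0.008,0,0,-6.6],[-0.0125,-0.006,-0.008,0,0,-6.6],[-0.0125,-0.006,-0.008,0,0,-6.6],[-0.0125,-0.006,-0.008,0,0,-6.6],[-0.0125,-0.006,-0.008,0,0,-6.6],[-0.0125,-0.006,-0.008,0,0,-6.6],[-0.0125,-0.006,-0.008,0,0,-6.6],[-0.0125,-0.006,-0.008,0,0,-6.6],[0,0,0,0,0,0],[0,0,0,0,0,0],[0,0,0,0,0,0],[0,0,0,0,0,0]]]' 0
python3 - <<'E'
from h import *
np.set_printoptions(precision=4,suppress=True)
Z=dict(holder=0,cap=.086,post=.105,table_centre=.058)
ob={}
for c in ['scene','side','wrist']:
    im,d=grab_frame(c); cv2.imwrite(f'pics/{c}1.png',im)
    for t,z in Z.items():
        for r in pinpoint(c,t)[:1]:
            print(c,t,round(r['conf'],2),np.round(r['position'],1),atz(c,r['position'],z))
print(state()['tool_pos'],state()['contact_force'])
E
```

```text
time: 1.75
tool_pos: [0.526, -0.0479, 0.1683]
tool_rot: [0.0, 0.947, 0.32, 0.001]
contact_force: [-0.7, 0.4, -0.3]
gripper_width: 0.001
grasp_force: 0.0
scene holder 0.89 [293.  242.1] [ 0.597  -0.1722  0.    ]
scene cap 0.57 [293.9 233.4] [ 0.6076 -0.1729  0.086 ]
scene post 0.79 [291.8 192.4] [ 0.496  -0.0834  0.105 ]
scene table_centre 0.8 [292.4 230.4] [ 0.5852 -0.1613  0.058 ]
side holder 0.85 [351.5 234.6] [ 0.5905 -0.1678  0.    ]
side cap 0.63 [336.7 197.4] [ 0.5912 -0.0564  0.086 ]
side post 0.59 [316.7 207.1] [ 0.5002 -0.0813  0.105 ]
side table_centre 0.89 [352.7 222.4] [ 0.5953 -0.163   0.058 ]
wrist holder 0.82 [467.4 188.5] [ 0.6    -0.1644  0.    ]
wrist cap 0.74 [330.3 226. ] [ 0.5164 -0.0632  0.086 ]
wrist post 0.53 [329.2  25.8] [0.6136 0.0135 0.105 ]
[ 0.525  -0.048   0.1673] [-0.4703  0.6163 -0.3285]
```

View pics/wrist1.png

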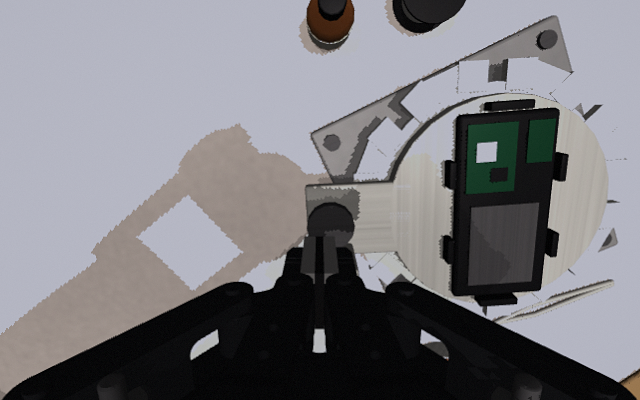

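The cap shows at (331,226) and the arm runs horizontally, so the tool is aligned with the radius. Next I go over the cap centre and down to just above it.

```bash
python3 -m handwheel '[[[-0.0043,-0.0076,-0.015,0,0,0.5],[-0.0043,-0.0076,-0.02,0,0,0.5],[0,0,-0.02,0,0,0],[0,0,-0.012,0,0,0],[0,0,-0.006,0,0,0],[0,0,-0.004,0,0,0],[0,0,-0.004,0,0,0],[0,0,0,0,0,0],[0,0,0,0,0,0]]]' 0
python3 - <<'E'
from h import *
c='side'
for c in('side','scene'):
    im,d=grab_frame(c); u,v=map(int,proj(c,[.515,-.065,.09])); k=cv2.resize(im[v-40:v+40,u-50:u+50],None,fx=4,fy=4,interpolation=2); cv2.imwrite(f'pics/{c}2.png',k)
cv2.imwrite('pics/b2.png',np.hstack([cv2.imread('pics/side2.png'),cv2.imread('pics/scene2.png')]))
E
```

```text
time: 3.25
tool_pos: [0.517, -0.0632, 0.0871]
tool_rot: [0.0, 0.945, 0.327, 0.001]
contact_force: [-0.3, 0.5, 0.2]
gripper_width: -0.0
grasp_force: 0.0
```

View pics/b2.png

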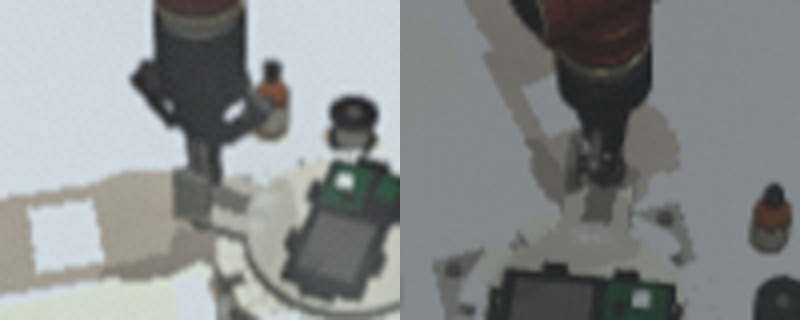

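In the crops the fingers stand over the cap just behind the post: side view about (200,170), scene view about (600,165). Now I press.

```bash
python3 -m handwheel '[[[0,0,-0.003,0,0,0],[0,0,-0.003,0,0,0],[0,0,-0.003,0,0,0],[0,0,-0.0025,0,0,0],[0,0,-0.001,0,0,0],[0,0,0,0,0,0],[0,0,0,0,0,0]]]' 0
```

```text
time: 3.93
tool_pos: [0.5176, -0.0634, 0.0756]
tool_rot: [0.001, 0.945, 0.327, 0.001]
contact_force: [-1.7, 1.0, 6.3]
gripper_width: -0.002
grasp_force: 3.8
```

```bash
python3 -m handwheel '[[[0,0,-0.001,0,0,0],[0,0,-0.001,0,0,0],[0,0,0,0,0,0],[0,0,0,0,0,0]]]' 0
```

```text
time: 4.27
tool_pos: [0.5176, -0.0634, 0.0737]
tool_rot: [0.001, 0.945, 0.327, 0.001]
contact_force: [-2.6, 0.7, 7.8]
gripper_width: 0.005
grasp_force: 4.0
```

```bash
python3 - <<'E'
from h import *
b=128.;c=np.array([.597,-.165])
f=lambda b:c+.1300*np.array([np.cos(np.radians(b)),np.sin(np.radians(b))])
for i in range(20): print(b+2.5,np.round((f(b+2.5)-f(b))*1e3,1),np.round(f(b+2.5),4));b+=2.5
E
```

```text
130.5 [-4.4 -3.6] [ 0.5126 -0.0661]
133.0 [-4.2 -3.8] [ 0.5083 -0.0699]
135.5 [-4.1 -4. ] [ 0.5043 -0.0739]
138.0 [-3.9 -4.1] [ 0.5004 -0.078 ]
140.5 [-3.7 -4.3] [ 0.4967 -0.0823]
143.0 [-3.5 -4.5] [ 0.4932 -0.0868]
145.5 [-3.3 -4.6] [ 0.4899 -0.0914]
148.0 [-3.1 -4.7] [ 0.4868 -0.0961]
150.5 [-2.9 -4.9] [ 0.4839 -0.101 ]
153.0 [-2.7 -5. ] [ 0.4812 -0.106 ]
155.5 [-2.5 -5.1] [ 0.4787 -0.1111]
158.0 [-2.2 -5.2] [ 0.4765 -0.1163]
160.5 [-2.  -5.3] [ 0.4745 -0.1216]
163.0 [-1.8 -5.4] [ 0.4727 -0.127 ]
165.5 [-1.5 -5.5] [ 0.4711 -0.1325]
168.0 [-1.3 -5.5] [ 0.4698 -0.138 ]
170.5 [-1.1 -5.6] [ 0.4688 -0.1435]
173.0 [-0.8 -5.6] [ 0.468  -0.1492]
175.5 [-0.6 -5.6] [ 0.4674 -0.1548]
178.0 [-0.3 -5.7] [ 0.4671 -0.1605]
```

```bash
python3 -m handwheel '[[[-0.0022,-0.0018,0,0,0,1],[-0.0022,-0.0018,0,0,0,1],[-0.0021,-0.0019,0,0,0,1],[-0.0021,-0.0019,0,0,0,1],[-0.002,-0.002,0,0,0,1],[-0.002,-0.002,0,0,0,1],[-0.002,-0.002,0,0,0,1.25],[-0.002,-0.002,0,0,0,1.25],[0,0,0,0,0,0]]]' 0
```

```text
time: 5.02
tool_pos: [0.5014, -0.0792, 0.0741]
tool_rot: [0.001, 0.918, 0.397, 0.002]
contact_force: [-1.6, -0.7, 8.1]
gripper_width: 0.007
grasp_force: 3.9
```

```bash
python3 -m handwheel '[[[-0.0018,-0.0022,0,0,0,1.25],[-0.0018,-0.0022,0,0,0,1.25],[-0.0018,-0.0022,0,0,0,1.25],[-0.0018,-0.0022,0,0,0,1.25],[-0.0017,-0.0023,0,0,0,1.25],[-0.0016,-0.0023,0,0,0,1.25],[-0.0015,-0.0024,0,0,0,1.25],[-0.0015,-0.0024,0,0,0,1.25],[0,0,0,0,0,0]]]' 0
python3 - <<'E'
from h import *
ims=[]
for c in('side','scene'):
    im,d=grab_frame(c); u,v=map(int,proj(c,[.53,-.12,.08])); ims.append(cv2.resize(im[v-50:v+50,u-50:u+50],None,fx=4,fy=4,interpolation=2))
    for t,z in (('post',.105),('cap',.074)):
        for r in pinpoint(c,t)[:1]: print(c,t,r['conf'],atz(c,r['position'],z))
cv2.imwrite('pics/b3.png',np.hstack(ims))
E
```

```text
time: 5.77
tool_pos: [0.488, -0.0977, 0.0741]
tool_rot: [0.002, 0.88, 0.475, 0.001]
contact_force: [-0.1, 0.6, 7.3]
gripper_width: -0.004
grasp_force: 3.9
side post 0.64 [ 0.47803561 -0.11813291  0.105     ]
scene post 0.9 [ 0.48388598 -0.12014469  0.105     ]
scene cap 0.4 [ 0.49634694 -0.10079575  0.074     ]
```

View pics/b3.png

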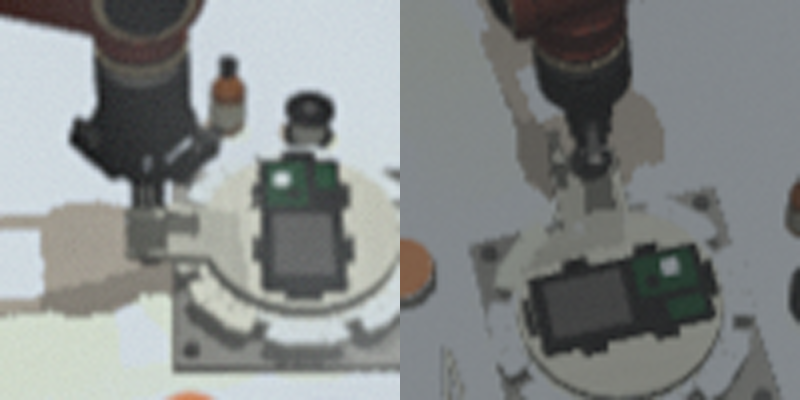

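The table has turned about 20°: the arm now points to about (150,235) in the side crop, with the post still ahead of the fingers and the phone in its cradle. I'll let go of the cap and push on the post from above cap level.

```bash
python3 -m handwheel '[[[0,0,0.006,0,0,0],[0,0,0.006,0,0,0],[0,0,0.006,0,0,0],[-0.0015,-0.0025,0,0,0,0],[-0.0015,-0.0025,0,0,0,0],[-0.0014,-0.0025,0,0,0,1.25],[-0.0013,-0.0025,0,0,0,1.25],[-0.0013,-0.0025,0,0,0,1.25],[0,0,0,0,0,0]]]' 0
```

```text
time: 6.82
tool_pos: [0.4785, -0.1093, 0.0889]
tool_rot: [-0.001, 0.864, 0.503, -0.0]
contact_force: [0.4, 0.3, -0.5]
gripper_width: -0.004
grasp_force: 0.2
```

```bash
python3 -m handwheel '[[[-0.0012,-0.0026,0.002,0,0,1.5],[-0.0012,-0.0026,0.001,0,0,1.5],[-0.001,-0.0026,0,0,0,1.5],[-0.001,-0.0026,0,0,0,1.5],[-0.001,-0.0026,0,0,0,1.5],[-0.001,-0.0027,0,0,0,1.5],[-0.001,-0.0027,0,0,0,1.5],[-0.0008,-0.0027,0,0,0,1.5],[-0.0008,-0.0027,0,0,0,1.25],[0,0,0,0,0,0]]]' 0
python3 - <<'E'
from h import *
ims=[]
for c in('side','scene'):
    im,d=grab_frame(c); u,v=map(int,proj(c,[.53,-.12,.08])); ims.append(cv2.resize(im[v-50:v+50,u-50:u+50],None,fx=4,fy=4,interpolation=2))
    for t,z in (('post',.105),('cap',.079)):
        for r in pinpoint(c,t)[:1]: print(c,t,r['conf'],atz(c,r['position'],z))
cv2.imwrite('pics/b4.png',np.hstack(ims))
E
```

```text
time: 7.65
tool_pos: [0.4698, -0.1326, 0.0918]
tool_rot: [-0.001, 0.8, 0.599, 0.0]
contact_force: [2.0, 1.5, -2.0]
gripper_width: 0.003
grasp_force: 1.2
side post 0.92 [ 0.46274177 -0.13125706  0.105     ]
side cap 0.21 [ 0.4767522  -0.12805962  0.079     ]
scene post 0.88 [ 0.46433779 -0.13113764  0.105     ]
scene cap 0.5 [ 0.47788649 -0.12166621  0.079     ]
```

View pics/b4.png

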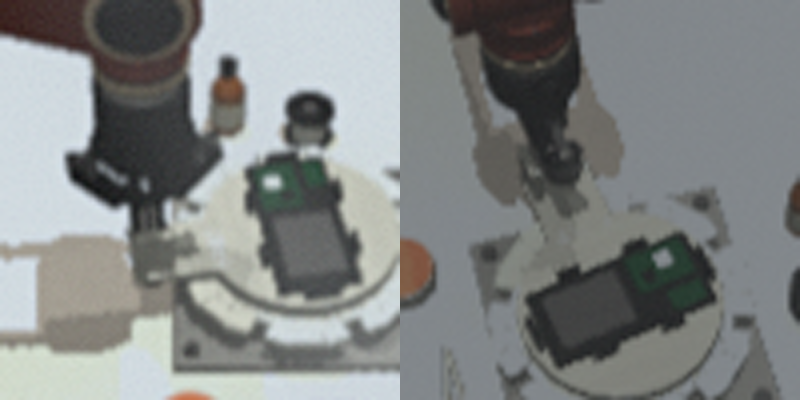

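The fingers are now pushing on the post and the table keeps turning; the post is at about (150,245) in the side crop. I continue gently.

```bash
python3 -m handwheel '[[[-0.0007,-0.0026,0,0,0,0],[-0.0006,-0.0026,0,0,0,0.5],[-0.0006,-0.0026,0,0,0,0.5],[-0.0005,-0.0026,0,0,0,0.5],[-0.0005,-0.0026,0,0,0,0.5],[-0.0004,-0.0026,0,0,0,0.5],[0,0,0,0,0,0]]]' 0
python3 - <<'E'
from h import *
for c in('side','scene'):
    im,d=grab_frame(c)
    for t,z in (('post',.105),('cap',.079)):
        for r in pinpoint(c,t)[:1]:
            p=atz(c,r['position'],z)-[.597,-.165,0]; print(c,t,r['conf'],p,np.degrees(np.arctan2(p[1],p[0])),np.hypot(*p[:2]))
    m=masks_of(c,'phone')
    if m:
        r=cv2.minAreaRect(np.array([atz(c,(x,y),.067)[:2]*1000 for y,x in np.argwhere(m[0]['region'])],np.float32)); print(r)
E
```

```text
time: 8.53
tool_pos: [0.4671, -0.1495, 0.0931]
tool_rot: [0.0, 0.787, 0.617, -0.0]
contact_force: [1.3, 1.6, -0.8]
gripper_width: 0.0
grasp_force: 1.1
side post 0.61 [-0.12792473  0.00435425  0.105     ] 178.05054012767053 0.12799880903309624
((596.9527587890625, -167.07037353515625), (152.35231018066406, 74.7406234741211), 80.13702392578125)
scene post 0.83 [-0.13468998  0.0116823   0.105     ] 175.04287255287457 0.13519566068814318
scene cap 0.56 [-0.12346445  0.032828    0.079     ] 165.11012018055789 0.12775424490966505
((602.9632568359375, -165.41249084472656), (145.8275604248047, 74.45569610595703), 77.13678741455078)
```

```bash
python3 -m handwheel '[[[-0.0002,-0.0015,0,0,0,0.6],[-0.0002,-0.0015,0,0,0,0.6],[-0.0002,-0.0015,0,0,0,0.6],[-0.0001,-0.0015,0,0,0,0.6],[-0.0001,-0.0015,0,0,0,0.6],[0,0,0,0,0,0]]]' 0
```

```text
time: 9.43
tool_pos: [0.4664, -0.1565, 0.093]
tool_rot: [0.0, 0.77, 0.638, 0.0]
contact_force: [0.3, 3.4, 2.0]
gripper_width: 0.001
grasp_force: 1.5
```

```bash
python3 -m handwheel '[[[0,-0.0012,0,0,0,0.5],[0,-0.0012,0,0,0,0.5],[0,0,0,0,0,0]]]' 0
```

```text
time: 9.68
tool_pos: [0.4663, -0.1589, 0.0929]
tool_rot: [0.0, 0.765, 0.644, -0.0]
contact_force: [1.1, 3.8, 2.5]
gripper_width: -0.001
grasp_force: 1.5
```

```bash
python3 - <<'E'
from h import *
for c in('side','scene'):
    im,d=grab_frame(c)
    for t,z in (('post',.105),('cap',.083)):
        for r in pinpoint(c,t)[:1]:
            p=atz(c,r['position'],z)-[.597,-.165,0]; print(c,t,r['conf'],p,np.degrees(np.arctan2(p[1],p[0])),np.hypot(*p[:2]))
    m=masks_of(c,'phone')
    if m:
        r=cv2.minAreaRect(np.array([atz(c,(x,y),.067)[:2]*1000 for y,x in np.argwhere(m[0]['region'])],np.float32)); print(r)
print(state()['contact_force'])
E
python3 -m handwheel '[[[0,-0.001,0,0,0,0.4],[0,0,0,0,0,0]]]' 0
```

```text
side post 0.7 [-0.13289755 -0.01882017  0.105     ] -171.93970374148157 0.1342235379595575
((596.2689819335938, -168.95556640625), (146.62368774414062, 72.91027069091797), 84.60151672363281)
scene post 0.79 [-0.12874514 -0.00613746  0.105     ] -177.27069714650338 0.1288913458163764
scene cap 0.6 [-0.1276038  0.018635   0.083    ] 171.69137621249445 0.12895733270804233
((604.54638671875, -165.6746826171875), (141.39108276367188, 71.54113006591797), 83.5783462524414)
[0.70462009 1.15479686 1.02580159]
time: 10.25
tool_pos: [0.4661, -0.1594, 0.0927]
tool_rot: [-0.0, 0.763, 0.647, 0.0]
contact_force: [0.7, 4.2, 3.1]
gripper_width: -0.001
grasp_force: 1.8
```

```bash
cat > hz.py <<'E'
from h import *
c='wrist'; T=np.array(camera_info(c)['T']); im,d=grab_frame(c); cv2.imwrite('pics/w5.png',im)
for r in masks_of(c,'cap')[:2]:
    P=[]
    for y,x in np.argwhere(r['region']):
        if d[y,x]>0:
            o,v=ray(c,(x,y)); P.append(o+v*d[y,x])
    P=np.array(P); print(r['conf'],r['box'],len(P),np.percentile(P[:,2],[5,25,50,75,90,97]),P[P[:,2]>.07].mean(0))
print(state()['contact_force'])
E
python3 hz.py
```

```text
Traceback (most recent call last):
  File "hz.py", line 7, in <module>
    o,v=ray(c,(x,y)); P.append(o+v*d[y,x])
        ~~~^^^^^^^^^
  File "h.py", line 4, in ray
    c=camera_info(cam); K=np.array([[c['fx'],0,c['cx']],[0,c['fy'],c['cy']],[0,0,1]])
ValueError: time passes only in moves, steps and waits
```

View pics/w5.png

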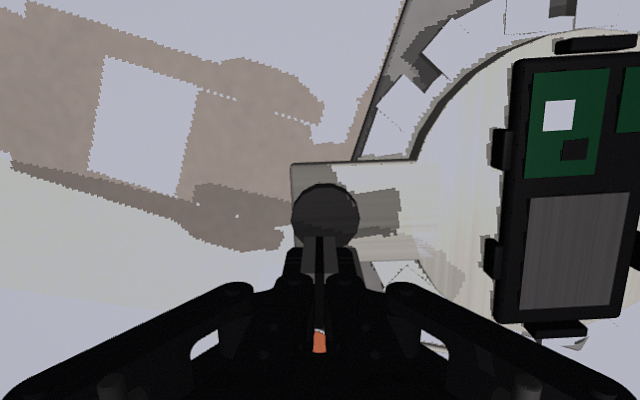

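The cap shows whole at (326,215), just behind the fingers; its height can be read from the depth there.

```bash
cat > hz.py <<'E'
from h import *
im,d=grab_frame('wrist'); s=state()
for px in [(326,200),(312,212),(342,212),(326,222)]:
    o,v=ray('wrist',px); print(px,o+v*np.median(d[px[1]-2:px[1]+3,px[0]-2:px[0]+3]))
print(s['time'],s['contact_force'])
E
python3 hz.py
```

```text
(326, 200) [ 0.47263513 -0.13718163  0.07937779]
(312, 212) [ 0.46504824 -0.14199136  0.07945238]
(342, 212) [ 0.47928267 -0.1443826   0.07931836]
(326, 222) [ 0.47089644 -0.14802749  0.07969669]
10.4 [0.84601691 2.90964464 1.16479895]
```

The cap is at z = 0.0794, so it is still held down by the plate. I go on in small steps.

```bash
python3 -m handwheel '[[[0,-0.001,0,0,0,0.4],[0,-0.001,0,0,0,0.4],[0,0,0,0,0,0]]]' 0; python3 hz.py
```

```text
time: 10.65
tool_pos: [0.4661, -0.1623, 0.0926]
tool_rot: [0.001, 0.758, 0.652, -0.001]
contact_force: [-0.1, 1.0, 1.2]
gripper_width: -0.002
grasp_force: 0.4
(326, 200) [ 0.47242356 -0.13798401  0.08621526]
(312, 212) [ 0.46522912 -0.14272249  0.08616677]
(342, 212) [ 0.47886953 -0.144737    0.08628801]
(326, 222) [ 0.47089789 -0.14847133  0.08625797]
10.7 [-0.29902915  0.38581065  0.44386161]
```

The cap is at z = 0.0862, so the plunger has sprung fully up. I back off the post, lift clear and check.

```bash
python3 -m handwheel '[[[0,0.002,0,0,0,0],[0.0003,0.003,0,0,0,0],[0,0.001,0.002,0,0,0],[0,0,0.01,0,0,0],[0,0,0.02,0,0,0],[0,0,0.03,0,0,0],[0,0,0.03,0,0,0],[0,0,0.02,0,0,0],[0,0,0,0,0,0],[0,0,0,0,0,0]]]' 0
python3 - <<'E'
from h import *
ims=[]
for c in('side','wrist'):
    im,d=grab_frame(c); 
    if c=='side': u,v=map(int,proj(c,[.56,-.13,.08])); im=im[v-50:v+50,u-50:u+50]
    ims.append(cv2.resize(im,(400,400) if c=='side' else (400,250)))
    for t,z in (('cap',.086),('post',.105),('table_centre',.058)):
        for r in pinpoint(c,t)[:1]:
            k=np.round(r['position']).astype(int); o,v=ray(c,r['position']);print(c,t,round(r['conf'],2),k,atz(c,r['position'],z),(o+v*np.median(d[k[1]-2:k[1]+3,k[0]-2:k[0]+3]))[2])
ims[1]=np.vstack([ims[1],np.zeros((150,400,3),np.uint8)])
cv2.imwrite('pics/b6.png',np.hstack(ims)); print(state()['tool_pos'],state()['contact_force'])
E
```

```text
time: 11.53
tool_pos: [0.4674, -0.1561, 0.2072]
tool_rot: [0.002, 0.758, 0.652, 0.001]
contact_force: [-0.3, 0.9, -0.9]
gripper_width: 0.002
grasp_force: 0.0
side cap 0.51 [318 224] [ 0.47617253 -0.13403832  0.086     ] 0.0006532932557534732
side post 0.58 [319 232] [ 0.45885747 -0.18011642  0.105     ] 0.10192116904592474
side table_centre 0.88 [358 222] [ 0.61226097 -0.16847363  0.058     ] 0.06938639602352259
wrist cap 0.95 [325 186] [ 0.47005581 -0.15104226  0.086     ] 0.08640830999778393
wrist post 0.65 [329 222] [ 0.46970998 -0.17483958  0.105     ] 0.10498889014284607
wrist table_centre 0.75 [326 186] [ 0.47043707 -0.15821071  0.058     ] 0.08696202767987687
[ 0.4660292  -0.1553914   0.20375328] [ 0.0047694  -0.81559199  0.10039369]
```

View pics/b6.png

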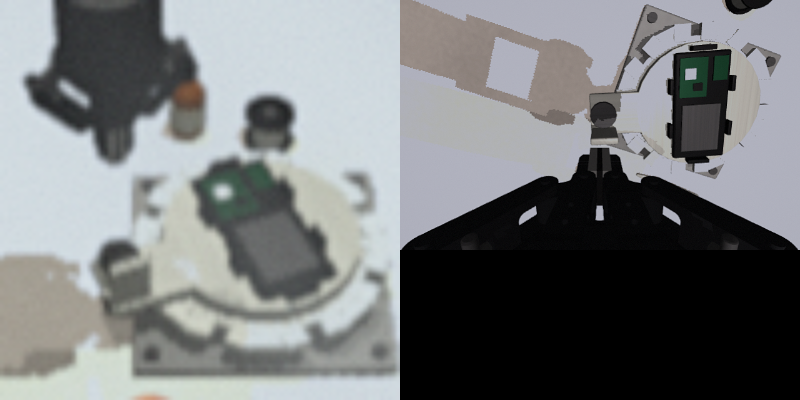

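The cap stands at z = 0.0864, which is fully up, at a bearing of about 173.5° (start plus 45°). The phone lies in its cradle and the robot is clear.

```bash
python3 -c "from plant import job_done; print(job_done())"
```

```text
the job is handed in; nothing more can be done
None
```

The job is done and handed in: the turntable was turned counterclockwise about 45° to the next slot, and the plunger is fully up and locked there (cap top read at 86 mm). The phone is still in its cradle, the robot is clear, and the clock read about 12 s.

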